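# Snap a filter's retaining ring into a plate reader's filter slide

## Task

The open pocket of the filter slide already has its glass filter lying in it. Set the larger of the two retaining rings into that pocket, collar up, let go of it, then press it straight down with the larger seating tool, never with the gripper itself and never harder than 25 N or the glass cracks, until it has snapped under all the spring clips and stays there with its top flush with the slide's face. Stand the tool back in its own hole in the tool block and leave everything else where it is.

Things in the scene. Friction and masses are not known exactly. Their poses are not given: they have to be found in the camera images.
- cradle: Fixed grey cradle, 100 x 284 x 10 mm (x, y, z) with end cheeks; origin: centre of its underside on the bench, z up. Rubber pads in it grip the plate reader's filter slide, a dark metal bar 84 x 250 x 26 mm along y, face about 38 mm above the bench. Three round pockets along y: those near y = 0 and -78 mm are closed with seated rings, the one near +78 mm is open and shows its glass. Pull tab at -y.
- pocket (a point): Nominal centre of the open pocket's mouth, level with the slide's face, z up; fixed to the cradle. The slide sits with play, so the true mouth lies up to 3 mm off in x, 3 mm in y and 2 mm in z: feel for it. Bore 55 mm. A ring put in comes to rest on the clips, underside about 7 mm below the face and top 7 mm above it. Fully home, its underside is 14 mm below the face, its top flush with it.
- clip0 (a joint): How far spring clip 0 of 3 in the open pocket's wall is pushed back outwards, 0 (free) to 4.5 mm. Bevelled noses 120 degrees apart slant inwards from 4 to 11 mm below the face, 3.8 mm out of the wall. A ring pressed down pushes each back about 2.3 mm, against 5 to 17 N in all (it varies), then less; they spring back over its 3 mm flange once its top is below them. Empty, they hang 0.8 mm low.
- clip1 (a joint): The same for clip 1.
- clip2 (a joint): The same for clip 2.
- filter (a joint): How far the open pocket's glass is pushed down on its spring washer: 0 (free, 12.2 mm below the face) to 3.1 mm (stop). It takes about 6 N at first, 15 N at the stop; beyond, force climbs steeply. The ring must go about 1 mm below flush for the clips to close; let go, the washer lifts it against them, flush, this joint at about 1.6 mm. Not caught, ring and glass spring back up.
- ring_mid (a point): Centre, half-way up (7 mm above its underside), of the larger retaining ring, bare aluminium, 30 g, loose, on the bench flange down: flange 52 mm in diameter, 3 mm thick; on it a collar 40 mm in outer, 32 mm in inner diameter; 14 mm high over all. Grasp the collar. Axis along z. The spare ring near it, alike in shape, is only 40 mm across its flange.
- spare_ring_mid (a point): Centre, 7 mm up, of the smaller spare ring (flange 40 mm, collar 30 mm in diameter, 14 mm high, 20 g), to be left alone.
- tool_grip (a point): Middle of the larger seating tool's handle, z up along it. 120 g, loose, upright in its block. Round aluminium handle, 26 mm in diameter, 50 mm long (25 mm up and down from here); under it a white shoulder disc, 44 mm in diameter, 8 mm thick (its lower, pressing face 33 mm below here); under that a spigot, 28 mm in diameter, 6 mm long.
- tool_foot (a point): The same tool: centre of the shoulder's lower, pressing face; the spigot projects 6 mm down from it. The spigot goes loosely into the ring's bore and the shoulder bears on the collar's top; the spigot is too short to reach the glass.
- small_tool_grip (a point): Middle of the handle (18 mm in diameter, 50 mm long) of the smaller seating tool, shoulder 30 mm in diameter, which stands in the same block 64 mm from the larger tool; to be left alone.
- block: Black tool block, 130 x 64 x 18 mm (x, y, z), fixed to the bench. Origin: centre of its underside. Larger tool's hole at x = +32 mm, smaller tool's at x = -32 mm.
- tool_hole (a point): Mouth of the larger tool's hole, level with the block's top face (18 mm above the bench): 34 mm in diameter, 10 mm deep. The tool's spigot hangs in it and its shoulder rests on the block's top.
- filter_case: Closed round filter case, 65 mm in diameter, 16 mm high, on the bench beyond the slide; bystander. Origin: centre of its underside.
- cap_a: Green screw cap, 28 mm in diameter, 12 mm high, near the rings; bystander. Origin: centre of its underside.
- vial: Small glass vial with a green cap, 36 mm in diameter, 62 mm high; bystander. Origin: centre of its underside.
Mind the look-alikes: they are no part of the job. Leave any blue look-alike of the part that bears tool_grip alone. What is shaped like the part that bears ring_mid but blue is not meant.

How it is judged:
On the way, in this order (a step that is already met when the one before it is completed fails the run):
1. the larger ring lies in the mouth of the open pocket, collar up, let go of (horizontal distance between ring_mid and pocket below 0.0065 m and z of ring_mid in the frame of pocket between -0.0045 and 0.005 m and angle between ring_mid's own z axis and vertical below 0.2 rad and contact force between the fingers and ring below 0.05 N), for 0.2 s.
2. the ring has been pressed home with the larger tool, which still bears on it (value of joint filter above 0.0018 m and angle between ring_mid's own z axis and vertical below 0.03 rad and contact force between tool and ring above 0.5 N), for 0.05 s.
At the end, for the whole second after the job is handed in: The larger ring is caught level (0.025 rad) in the open pocket, flush: all clips closed over it (under 0.8 mm open), holding the glass 1 to 2.6 mm down on its washer; the larger tool stands upright (0.05 rad) in its hole, shoulder within 6 mm of its mouth; both at rest and let go of (horizontal distance between ring_mid and pocket below 0.0065 m and z of ring_mid in the frame of pocket between -0.0105 and -0.0045 m and angle between ring_mid's own z axis and vertical below 0.025 rad and value of joint filter between 0.001 and 0.0026 m and value of joint each of clip0, clip1, clip2 below 0.0008 m and distance between tool_foot and tool_hole below 0.006 m and angle between tool_foot's own z axis and vertical below 0.05 rad and contact force between tool and ring below 0.05 N and linear speed of each of tool, ring below 0.01 m/s); the robot touches nothing.
It fails at once if the tool presses on the ring with more than 25 N (the glass would crack) (contact force between tool and ring above 25 N).
It fails at once if the gripper itself pushes the ring down past the clips (contact force between the fingers and ring above 0.5 N and horizontal distance between ring_mid and pocket below 0.01 m and z of ring_mid in the frame of pocket below -0.0045 m).
It fails at once if the spare ring, the smaller tool or a bystander is disturbed (distance of any of spare_ring_mid, small_tool_grip, filter_case, cap_a, vial from where it was at the start of the episode above 0.015 m).
It also fails if it takes over 72 s, if anything falls off the work surface, if the arm or the gripper's body presses on something with over 40 N, if the wrist force passes 120 N, or if a joint passes its speed limit or range.

## Robot

A 6-joint arm with a two-finger parallel gripper is mounted at the origin on the work surface. World frame = base frame: x ahead of the robot, y to its left, z up, the work surface at z = 0. Lengths are in m, angles in rad, forces in N, time in s.
With the tool pointing down it reaches from about 0.35 to 0.875 m from the base axis. Payload 4.2 kg.
Tool frame: the origin (TCP) lies at the very end of the fingers, on their centre line; the grasp point (between the pads) lies 19 mm behind it; z points along the fingers, y is the direction in which the jaws open and shut (so a half turn about z gives the same grasp; the last joint's range is limited). The gripper opens to 87 mm and grips with 3 to 60 N. Pads are 19 mm wide; open, the fingers measure 117 mm over their backs; the gripper's body (75 mm by 190 mm) begins 51 mm behind the grasp point.
Start: joints at [1.459, 0.385, 0.008, 0, -1.194, -0.259], TCP at [0.226, 0.583, 0.223] pointing down, gripper open.
Joint ranges: [-3.14, 3.14], [-1.21, 2.06], [-1.07, 1.41], [-3.16, 2.05], [-2.99, -0.16], [-3.1, 3.1]. Speed limits (rad/s): [2.79, 2.79, 3.14, 3.14, 3.14, 3.14].

## Interface

Orientations are given as a rotation vector (axis times angle).
In Python, from plant import r, read_camera, camera_info, job gives the robot as it stands.
- The arm moves only by the tool move_arm, never from a script. Its argument "series" is a list of rows, each a list of 7 numbers: the shift along the world's x, y, z in m, then the turn, a rotation vector about the world's x, y, z in degrees, then the closure in counts, from 0 (fully open) to 255 (shut). A call has 1 to 10 rows; each row shifts and turns the commanded pose from where the row before left it; what a row does not reach is not made up. A row lasts 1/10 s, in which the tool goes at most 50 mm and 8.59 degrees, less where a joint would pass 70% of its speed; a pose out of reach is approached as far as the arm can. A call is refused whole if a number of a shift passes 0.05 or a number of a turn 8.59, either way. A call with a gripper value outside its range is refused whole. The fingers move at their own pace and stop on an object; the grip force is fixed at half the most. Time passes only in rows, so rows that do not move let the fingers close. It gives the time, the measured TCP pose, the force and the opening at its end, in the units of the state.
- r.sense(): the state, without advancing time (a new reading comes with each control period).
- read_camera(name): name is "scene" or "top" or "wrist"; returns the picture (384x512x3 uint8, blue, green, red); there is no depth.
- camera_info(name): a dict with "camera_matrix" (3x3 intrinsics, pixels), "R" (3x3) and "t" (3): a world point X has camera coordinates R X + t. Camera axes: x right, y down, z forward; pixel columns grow to the right and rows downward; lengths in m; the calibration is good to about 2 mm. The wrist camera is an equidistant fisheye: a pixel r from the principal point sees the ray r / f radians off the axis. A picture is of the moment at which its call begins: read the wrist's pose just before it. camera_info takes no time and is no camera call; for the wrist camera it gives the pose at the moment of the call.
- job.hand_in(): hands the job in, once; it reports no verdict.
The state is a dict: "clock": time; "joint_pos": joint angles; "joint_vel": joint speeds; "joint_efforts": joint torques, N m; "eef_pos": TCP position; "ee_rot": TCP orientation; "force": force on the tool from outside, world axes, zero at the start; "torque": the same for the moment, N m; "gripper_width": finger opening in m.
Only numpy, scipy, OpenCV 4.12 (cv2) and the standard library are available. Lean on these libraries where they do the work, as an engineer would, in place of code of your own. Each camera call takes 0.05 s, during which the arm holds its last target.

## Working session

There is one attempt and no reset: what is moved stays moved. The work goes in short steps, Python scripts to look and compute and a tool call to move; the robot and the scene stay as the last step left them, time stands still between calls to the robot, and variables do not carry over. Pictures are saved under pics/ and viewed, and the job is handed in when it is done.

Besides the shell and the picture viewer there is one more tool, called after ">>>" by a JSON object that holds its "fn" and its "kwargs". move_arm: Moves the arm, as the interface text tells. Its arguments: {"type":"object","properties":{"series":{"type":"array","items":{"type":"array","items":{"type":"number"}}}},"required":["series"]}

```bash
ls; mkdir -p pics; cat > h.py <<'E'
import cv2, numpy as np
from plant import r, read_camera, camera_info, job
def snap(cam,name):
    ci=camera_info(cam); im=read_camera(cam); cv2.imwrite(f'pics/{name}.png',im); np.savez(f'pics/{name}.npz',K=np.array(ci['camera_matrix']),R=np.array(ci['R']),t=np.array(ci['t']),im=im); return im
def load(name): return np.load(f'pics/{name}.npz')
def ray(d,u,v,fish=False):
    K,R,t=d['K'],d['R'],d['t']
    x=(u-K[0,2])/K[0,0]; y=(v-K[1,2])/K[1,1]
    if fish:
        th=np.hypot(x,y); s=np.sin(th)/max(th,1e-9); c=np.array([x*s,y*s,np.cos(th)])
    else: c=np.array([x,y,1.])
    return -R.T@t, R.T@c
def onz(d,u,v,z,fish=False):
    o,w=ray(d,u,v,fish); return o+w*(z-o[2])/w[2]
def proj(d,X,fish=False):
    K,R,t=d['K'],d['R'],d['t']; c=R@np.asarray(X,float)+t
    if fish:
        rr=np.hypot(c[0],c[1]); th=np.arctan2(rr,c[2]); p=c[:2]/max(rr,1e-9)*th
    else: p=c[:2]/c[2]
    return np.array([K[0,0]*p[0]+K[0,2],K[1,1]*p[1]+K[1,2]])
E
python3 - <<'E'
from h import *
for c in('scene','top','wrist'): snap(c,c+'0'); d=load(c+'0'); print(c,d['K'].tolist(),d['R'].round(3).tolist(),d['t'].round(3).tolist())
print(r.sense())
E
```

```text
pics
scene [[369.78497881732454, 0.0, 256.7994038918887], [0.0, 369.78497881732454, 186.35095132670548], [0.0, 0.0, 1.0]] [[-0.31, 0.951, 0.006], [0.588, 0.196, -0.785], [-0.747, -0.24, -0.62]] [0.12, -0.264, 1.328]
top [[481.21350685247046, 0.0, 253.23158372374846], [0.0, 481.21350685247046, 187.78338213605716], [0.0, 0.0, 1.0]] [[-0.014, -1.0, 0.018], [-0.993, 0.012, -0.116], [0.116, -0.019, -0.993]] [0.016, 0.539, 1.561]
wrist [[297.3186396354542, 0.0, 250.8254038287097], [0.0, 297.3186396354542, 197.44770374234238], [0.0, 0.0, 1.0]] [[-0.363, -0.932, 0.002], [-0.902, 0.352, 0.252], [-0.236, 0.09, -0.968]] [0.623, -0.031, 0.391]
{'clock': 0.15, 'joint_pos': array([ 1.45862034e+00,  3.85396935e-01,  6.95313457e-03, -2.98394549e-04,
       -1.19400408e+00, -2.58596845e-01]), 'joint_vel': array([ 0.00126831, -0.00125525,  0.00398772,  0.00174298,  0.00030143,
        0.0007356 ]), 'joint_efforts': array([-8.24916406e-04, -3.91051197e+01,  1.87584955e+01,  4.22237366e+00,
        1.23928761e-02, -1.34366314e-04]), 'eef_pos': array([0.22630004, 0.5821176 , 0.22171382]), 'ee_rot': array([ 3.08609107e+00, -5.78940705e-01, -2.44639692e-04]), 'force': array([0.51525327, 0.1533673 , 0.13141457]), 'torque': array([-0.01008684, -0.00608725, -0.02441837]), 'gripper_width': 0.08723148742983128}
```

View pics/scene0.png

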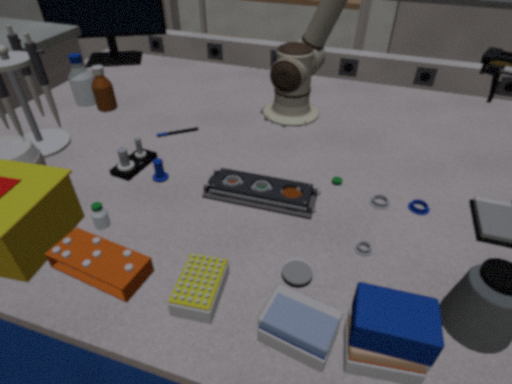

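View pics/top0.png

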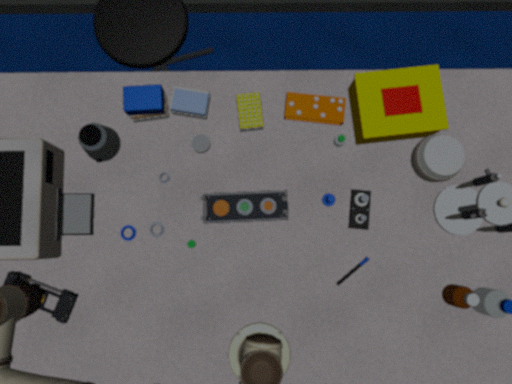

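View pics/wrist0.png

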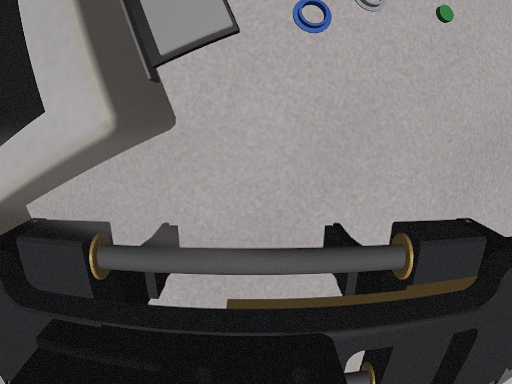

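```bash
python3 - <<'E'
from h import *
im=load('top0')['im']; s=load('scene0')['im']
a=cv2.resize(im[180:235,195:295],None,fx=5,fy=5,interpolation=cv2.INTER_CUBIC)[:, :500]
b=cv2.resize(im[160:250,110:210],None,fx=3,fy=3,interpolation=cv2.INTER_CUBIC)
c=cv2.resize(im[180:240,310:380],None,fx=4,fy=4,interpolation=cv2.INTER_CUBIC)
e=cv2.resize(s[160:220,195:325],None,fx=3.5,fy=3.5,interpolation=cv2.INTER_CUBIC)
W=np.zeros((580,800,3),np.uint8)
W[:275,:500]=a; W[:270,500:800]=b; W[280:520,500:780]=c; W[290:290+e.shape[0],:e.shape[1]]=e
cv2.imwrite('pics/crop0.png',W)
for n,u,v,z in [('ring',157,229,.014),('spare',165,177,.014),('blue',128,233,.014),('pkL',221,208,.038),('pkM',245,207,.038),('pkR',268,206,.038),('T1',361,199,.08),('T2',361,217,.08),('blueT',329,200,.06),('cap',192,244,.012)]:
    print(n,onz(load('top0'),u,v,z).round(3))
E
```

```text
ring [0.408 0.328 0.014]
spare [0.581 0.303 0.014]
blue [0.396 0.423 0.014]
pkL [0.473 0.116 0.038]
pkM [0.475 0.037 0.038]
pkR [ 0.477 -0.039  0.038]
T1 [ 0.493 -0.336  0.08 ]
T2 [ 0.435 -0.333  0.08 ]
blueT [ 0.493 -0.236  0.06 ]
cap [0.357 0.213 0.012]
```

View pics/crop0.png

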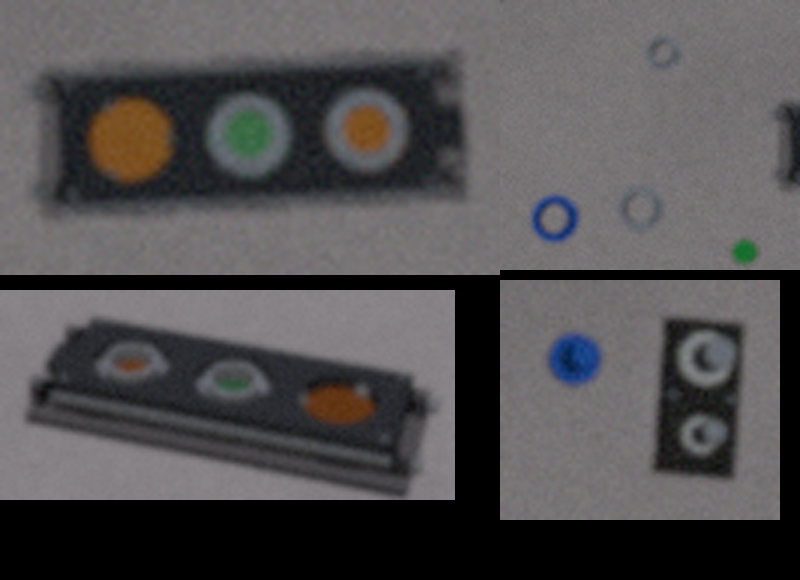

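Larger ring: grey (157,229) in the top view. Look-alikes there are the smaller grey spare (165,177) and the blue ring (128,233). The open pocket is the fully orange one (221,208). The larger tool is the far one in the block (361,199), with the small tool at (361,217) and a blue tool at (329,200). I'll move above the ring and check it close up.

>>> {"fn": "move_arm", "kwargs": {"series": [[0.022,-0.032,0,0,0,7,0],[0.022,-0.032,0,0,0,7,0],[0.022,-0.032,0,0,0,7.2,0],[0.022,-0.032,0,0,0,0,0],[0.022,-0.032,0,0,0,0,0],[0.022,-0.032,0,0,0,0,0],[0.022,-0.032,0,0,0,0,0],[0.022,-0.032,0,0,0,0,0],[0,0,0,0,0,0,0],[0,0,0,0,0,0,0]]}}

```text
clock: 1.15
eef_pos: [0.4028, 0.3258, 0.2224]
ee_rot: [-3.142, 0.004, 0.0]
force: [-0.0, 0.4, -0.1]
gripper_width: 0.0871
```

```bash
python3 - <<'E'
from h import *
snap('wrist','w1'); d=load('w1'); print(-d['R'].T@d['t'], d['R'][2]); s=r.sense(); print(s['eef_pos'],s['ee_rot'],s['joint_pos'],s['force'])
for X in [(.408,.328,.014),(.581,.303,.014),(.396,.423,.014)]: print(proj(d,X,True))
E
```

```text
[0.47180646 0.32478889 0.38566073] [-2.52465830e-01  6.04306625e-04 -9.67605622e-01]
[0.40242066 0.32656237 0.22245203] [-3.14146495e+00  2.02765635e-03  2.30566852e-04] [ 9.95043180e-01  2.03083628e-01 -2.50810669e-01 -2.13943811e-04
 -1.11687527e+00  5.74556058e-01] [-0.18894112 -0.11538343  0.33535147]
[248.39039715 172.12254808]
[268.03194607  36.72195986]
[175.59287518 181.96831528]
```

View pics/w1.png

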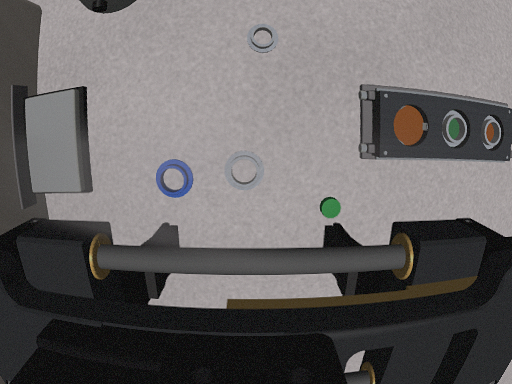

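```bash
python3 - <<'E'
from h import *
d=load('w1');im=d['im']; 
W=cv2.resize(im[135:205,205:285],None,fx=7,fy=7,interpolation=cv2.INTER_CUBIC); cv2.imwrite('pics/c1.png',W)
E
```

```text
(no output)
```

View pics/c1.png

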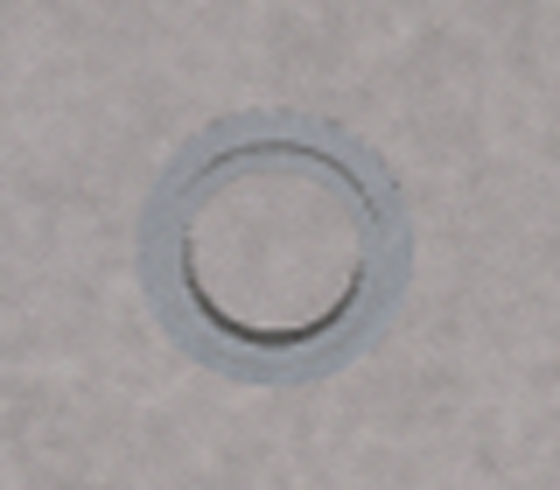

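```bash
cat >> h.py <<'E'
def circ(d,mask,z,fish=True,sel=None):
    cs,_=cv2.findContours(mask.astype(np.uint8),cv2.RETR_EXTERNAL,cv2.CHAIN_APPROX_NONE)
    c=max(cs,key=cv2.contourArea)[:,0,:].astype(float)
    P=np.array([onz(d,u,v,z,fish)[:2] for u,v in c])
    from scipy.optimize import least_squares
    f=least_squares(lambda p:np.hypot(*(P-p[:2]).T)-p[2],[*P.mean(0),.025],loss='soft_l1',f_scale=.0005)
    return f.x,np.std(f.fun),c.mean(0)
E
python3 - <<'E'
from h import *
d=load('w1');im=cv2.GaussianBlur(d['im'],(3,3),0).astype(int)
m=np.zeros(im.shape[:2],bool)
m[140:200,215:275]=(im[...,0]-im[...,2]>0)[140:200,215:275]
m=cv2.morphologyEx(m.astype(np.uint8),cv2.MORPH_OPEN,np.ones((3,3)))
print(circ(d,m,.003)); cv2.imwrite('pics/m.png',m*255)
s=np.zeros(im.shape[:2],bool);s[20:55,245:280]=(im[...,0]-im[...,2]>0)[20:55,245:280]
s=cv2.morphologyEx(s.astype(np.uint8),cv2.MORPH_OPEN,np.ones((3,3)))
print('spare',circ(d,s,.003))
# top check
d=load('top0');im=cv2.GaussianBlur(d['im'],(3,3),0).astype(int)
m=np.zeros(im.shape[:2],bool);m[216:242,144:171]=(im[...,0]-im[...,2]>0)[216:242,144:171]
print('top',circ(d,m,.003,False))
# pocket from w1: orange
d=load('w1');h=cv2.cvtColor(d['im'],cv2.COLOR_BGR2HSV)
m=((h[...,0]<18)&(h[...,1]>120)&(h[...,2]>60));m[:,:380]=0;m[:,440:]=0
print('glass',circ(d,m,.026))
E
```

```text
(array([0.40856585, 0.33420054, 0.02561774]), np.float64(0.0003697789207545935), array([243.875     , 170.04464286]))
spare (array([0.5828895 , 0.30986292, 0.01971391]), np.float64(0.0003841767509739362), array([262.05952381,  37.88095238]))
top (array([0.40834851, 0.33237987, 0.02739481]), np.float64(0.0010387551071377378), array([156.375, 229.   ]))
glass (array([0.4761745, 0.1159969, 0.0242574]), np.float64(0.001436643427920201), array([408.26804124, 124.80412371]))
```

>>> {"fn": "move_arm", "kwargs": {"series": [[0.006,0.007,-0.045,0,0,0,70],[0,0,-0.045,0,0,0,70],[0,0,-0.03,0,0,0,70],[0,0,-0.02,0,0,0,70],[0,0,0,0,0,0,70]]}}

```text
clock: 1.7
eef_pos: [0.4064, 0.3328, 0.0794]
ee_rot: [3.136, 0.001, -0.007]
force: [-0.4, 0.4, -1.1]
gripper_width: 0.0643
```

```bash
python3 - <<'E'
from h import *
snap('wrist','w2'); d=load('w2'); s=r.sense(); print(s['eef_pos'],s['ee_rot'],s['gripper_width'],s['force'])
print(proj(d,s['eef_pos'],True),proj(d,(.4086,.334,.003),True))
im=cv2.GaussianBlur(d['im'],(3,3),0).astype(int)
m=np.zeros(im.shape[:2],bool)
R=slice(100,290),slice(160,340)
m[R]=(im[...,0]-im[...,2]>0)[R]
cv2.imwrite('pics/m.png',m*255)
E
```

```text
[0.40752227 0.33387878 0.08143645] [ 3.13882210e+00  1.74878111e-03 -2.58938687e-03] 0.06373607006013622 [-0.05400451  0.3539058   0.97869539]
[247.46757083 240.09685976] [247.75777856 202.02943517][ WARN:0@1.050] global loadsave.cpp:1063 imwrite_ Unsupported depth image for selected encoder is fallbacked to CV_8U.
```

View pics/w2.png

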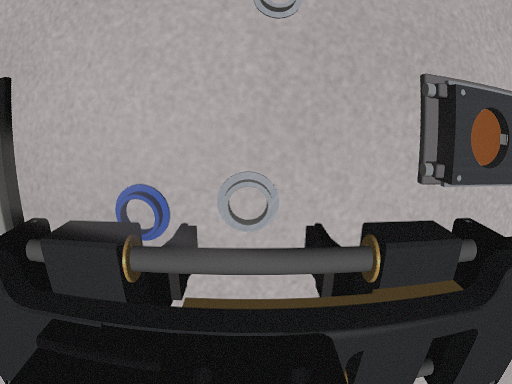

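View pics/m.png

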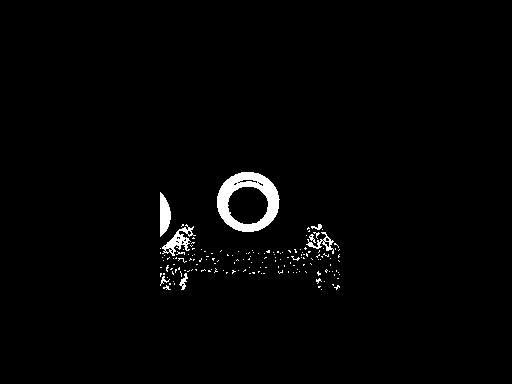

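```bash
python3 - <<'E'
from h import *
d=load('w2')
im=cv2.GaussianBlur(d['im'],(3,3),0).astype(int)
m=np.zeros(im.shape[:2],bool)
R=slice(160,240),slice(205,295)
m[R]=(im[...,0]-im[...,2]>0)[R]
m=cv2.morphologyEx(m.astype(np.uint8),cv2.MORPH_OPEN,np.ones((3,3)))
print(circ(d,m,.003),r.sense()['eef_pos'],r.sense()['gripper_width'])
E
```

```text
(array([0.40834375, 0.33410888, 0.02587654]), np.float64(0.00022602552035157523), array([247.56976744, 201.49418605])) [0.40752227 0.33387878 0.08143645] 0.06373607006013622
```

>>> {"fn": "move_arm", "kwargs": {"series": [[0.001,0,-0.03,0,0,0,70],[0,0,-0.025,0,0,0,70],[0,0,-0.013,0,0,0,70],[0,0,-0.004,0,0,0,70],[0,0,0,0,0,0,70],[0,0,0,0,0,0,70]]}}

```text
clock: 2.35
eef_pos: [0.4101, 0.3348, 0.012]
ee_rot: [-3.139, 0.0, -0.003]
force: [-0.6, -0.1, 0.9]
gripper_width: 0.0635
```

>>> {"fn": "move_arm", "kwargs": {"series": [[0,0,-0.002,0,0,0,70],[0,0,0,0,0,0,110],[0,0,0,0,0,0,170],[0,0,0,0,0,0,255],[0,0,0,0,0,0,255],[0,0,0,0,0,0,255],[0,0,0,0,0,0,255]]}}

```text
clock: 3.05
eef_pos: [0.4095, 0.3336, 0.0087]
ee_rot: [-3.141, 0.001, -0.0]
force: [0.1, -0.3, 2.3]
gripper_width: 0.0382
```

>>> {"fn": "move_arm", "kwargs": {"series": [[0,0,0.02,0,0,0,255],[0,0,0.04,0,0,0,255],[0,-0.03,0.05,0,0,0,255],[0,-0.04,0,0,0,0,255],[0,-0.045,0,0,0,0,255],[0,-0.045,0,0,0,0,255],[0,-0.04,0,0,0,0,255],[0,-0.016,0,0,0,0,255],[0,0,0,0,0,0,255],[0,0,0,0,0,0,255]]}}

```text
clock: 4.05
eef_pos: [0.4098, 0.1219, 0.1116]
ee_rot: [-3.141, 0.002, -0.001]
force: [-0.5, 0.8, 0.1]
gripper_width: 0.0381
```

```bash
python3 - <<'E'
from h import *
snap('wrist','w3'); d=load('w3'); s=r.sense(); print(s['eef_pos'],s['ee_rot'],s['gripper_width'],s['force'])
E
```

```text
[0.40985095 0.12240343 0.11155532] [-3.14116892e+00  8.25086346e-04 -1.01927134e-03] 0.03802454872483672 [ 0.29292242  0.33732324 -0.02753944]
```

View pics/w3.png

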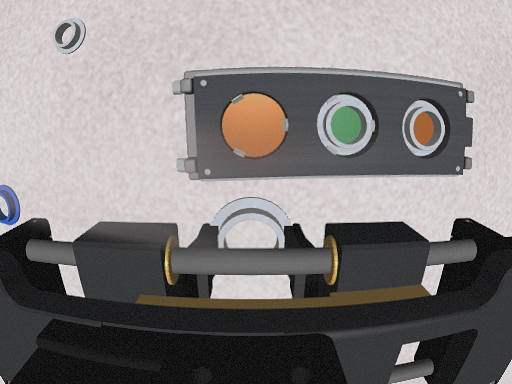

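```bash
python3 - <<'E'
from h import *
d=load('w3'); print('cam',-d['R'].T@d['t'])
h=cv2.cvtColor(d['im'],cv2.COLOR_BGR2HSV)
m=((h[...,0]<22)&(h[...,1]>90)&(h[...,2]>60));m[:,:200]=0;m[:,305:]=0;m[:80]=0;m[170:]=0
for z in(.0258,.038): print('glass',z,circ(d,m,z))
s=r.sense()
cs,_=cv2.findContours(m.astype(np.uint8),0,1); c=max(cs,key=cv2.contourArea); hull=cv2.convexHull(c); print(cv2.contourArea(c),cv2.minEnclosingCircle(c), cv2.fitEllipse(hull))
mm=np.zeros_like(m,dtype=np.uint8); cv2.drawContours(mm,[hull],-1,1,-1); print('hull',circ(d,mm,.0258))
# held ring flange front arc
im=cv2.GaussianBlur(d['im'],(3,3),0).astype(int)
m=np.zeros(im.shape[:2],bool);R=slice(190,222),slice(205,300);m[R]=((im[...,0]-im[...,2]>0)&(im.min(2)>110))[R]
m=cv2.morphologyEx(m.astype(np.uint8),cv2.MORPH_OPEN,np.ones((3,3)))
pts=[]
for u in range(212,292,3):
    v=np.where(m[:,u])[0]
    if len(v) and v[0]>192: pts.append((u,v[0]))
print(pts)
P=np.array([onz(d,u,v,.1115-.009+.003,True)[:2] for u,v in pts])
from scipy.optimize import least_squares
f=least_squares(lambda p:np.hypot(*(P-p[:2]).T)-.026,[.41,.122],loss='soft_l1',f_scale=.0005);print('held',f.x,np.std(f.fun))
W=cv2.resize(d['im'][85:215,200:310],None,fx=4.5,fy=4.5,interpolation=cv2.INTER_CUBIC); cv2.imwrite('pics/c3.png',W)
E
```

```text
cam [0.4786566  0.1208845  0.27486819]
glass 0.0258 (array([0.47622209, 0.11854156, 0.02645122]), np.float64(0.0012395577436078646), array([253.86528497, 124.73056995]))
glass 0.038 (array([0.47634068, 0.11865702, 0.02514998]), np.float64(0.0011788215243035962), array([253.86528497, 124.73056995]))
3041.5 ((253.75714111328125, 124.91714477539062), 32.50623321533203) ((253.74559020996094, 124.7596435546875), (63.97355651855469, 64.81564331054688), 88.08172607421875)
hull (array([0.47626861, 0.11851937, 0.02669997]), np.float64(0.00036693097791125974), array([253.66850829, 124.70165746]))
[(215, np.int64(215)), (218, np.int64(212)), (221, np.int64(209)), (224, np.int64(206)), (227, np.int64(204)), (230, np.int64(203)), (233, np.int64(201)), (236, np.int64(200)), (239, np.int64(199)), (242, np.int64(198)), (245, np.int64(198)), (248, np.int64(197)), (251, np.int64(197)), (254, np.int64(197)), (257, np.int64(198)), (260, np.int64(198)), (263, np.int64(199)), (266, np.int64(200)), (269, np.int64(201)), (272, np.int64(203)), (275, np.int64(204)), (278, np.int64(206)), (281, np.int64(209)), (284, np.int64(212)), (287, np.int64(216))]
held [0.40873693 0.12099322] 0.00015517370017854629
```

View pics/c3.png

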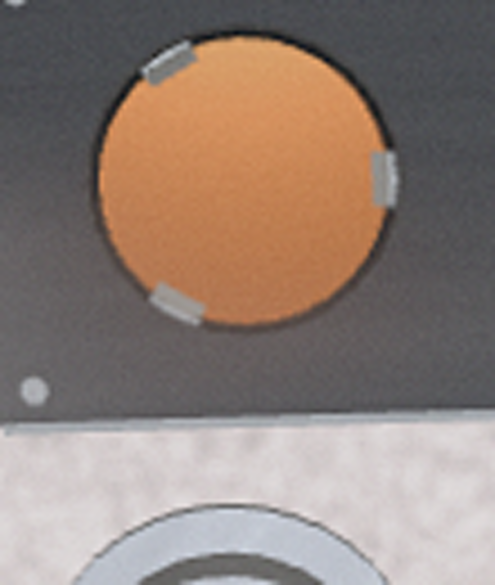

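>>> {"fn": "move_arm", "kwargs": {"series": [[0.03,-0.0025,0,0,0,0,255],[0.0375,0,0,0,0,0,255],[0,0,-0.03,0,0,0,255],[0,0,-0.02,0,0,0,255],[0,0,0,0,0,0,255],[0,0,0,0,0,0,255]]}}

```text
clock: 4.7
eef_pos: [0.4773, 0.1201, 0.0614]
ee_rot: [3.141, 0.002, -0.0]
force: [-0.3, -0.2, 0.2]
gripper_width: 0.0381
```

```bash
python3 - <<'E'
from h import *
snap('wrist','w4'); d=load('w4'); s=r.sense(); print(s['eef_pos'],s['ee_rot'],s['gripper_width'],s['force'])
snap('scene','s4');
im=load('s4')['im']; cv2.imwrite('pics/s4c.png',cv2.resize(im[120:230,190:340],None,fx=5,fy=5,interpolation=cv2.INTER_CUBIC))
E
```

```text
[0.47770193 0.120357   0.06214986] [-3.14115660e+00 -1.40210892e-03 -2.29014544e-03] 0.037907429836540524 [-0.60869536  0.1279408   0.0188686 ]
```

View pics/w4.png

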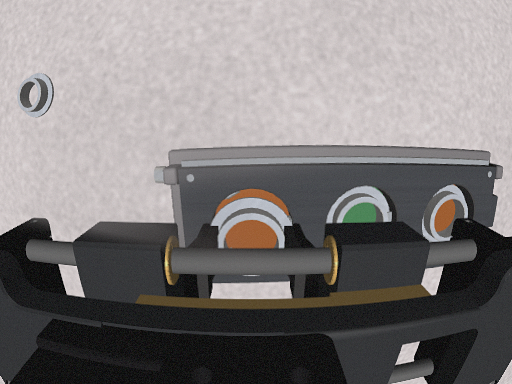

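View pics/s4c.png

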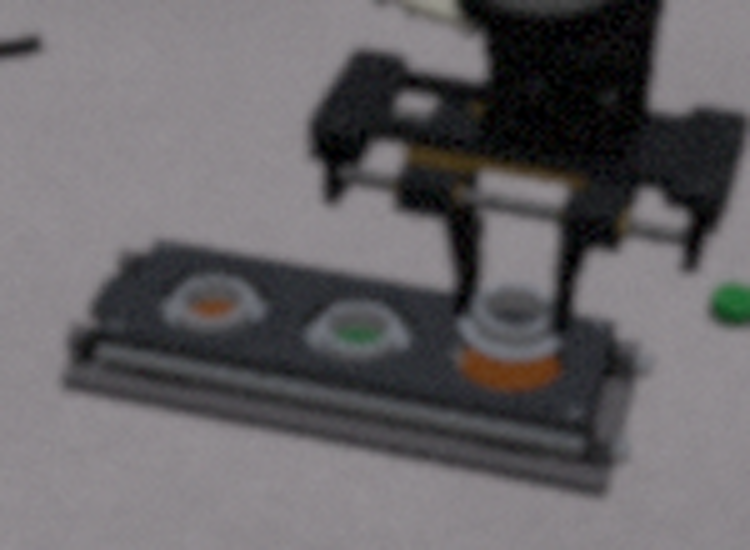

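```bash
python3 - <<'E'
from h import *
from scipy.optimize import least_squares
d=load('w4'); h=cv2.cvtColor(d['im'],cv2.COLOR_BGR2HSV)
o=((h[...,0]<22)&(h[...,1]>90)&(h[...,2]>60))
im=cv2.GaussianBlur(d['im'],(3,3),0).astype(int)
b=(im[...,0]-im[...,2]>0)&(im.min(2)>110)
P=[];Q=[]
for u in range(214,290,2):
    v=np.where(o[180:225,u])[0]
    if len(v): P.append(onz(d,u,180+v[0],.0258,True)[:2])
    v=np.where(b[192:225,u])[0]
    if len(v): Q.append(onz(d,u,192+v[0],.0535+.003,True)[:2])
P=np.array(P);Q=np.array(Q)
for X,rr in((P,.0267),(Q,.026)):
    f=least_squares(lambda p:np.hypot(*(X-p[:2]).T)-rr,[.477,.12],loss='soft_l1',f_scale=.0003);print(f.x,np.std(f.fun),len(X))
E
```

```text
[0.47395846 0.11788924] 0.0007887708920262712 37
[0.47607979 0.11948032] 0.001598398801860731 38
```

```bash
python3 - <<'E'
from h import *
d=load('w4'); cv2.imwrite('pics/c4.png',cv2.resize(d['im'][180:260,195:310],None,fx=6.5,fy=6.5,interpolation=cv2.INTER_CUBIC))
E
```

```text
(no output)
```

View pics/c4.png

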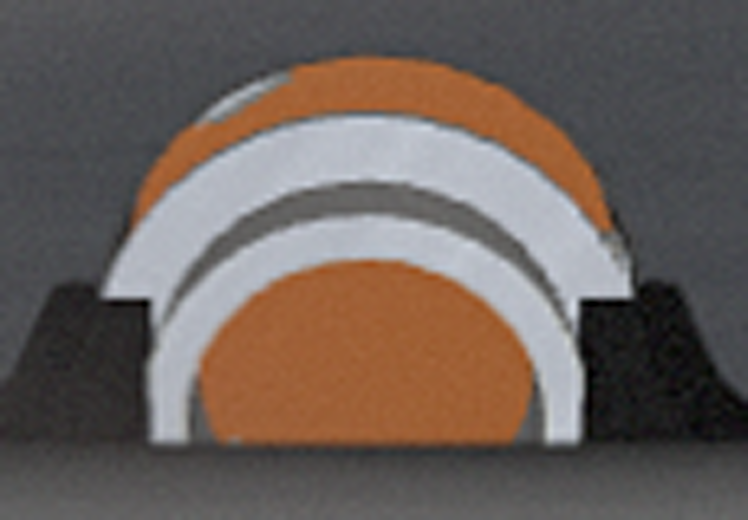

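```bash
python3 - <<'E'
from h import *
from scipy.optimize import least_squares
d=load('w4')
O=[(160,165),(185,135),(300,67),(370,55),(440,65),(500,93),(560,140),(590,185)]
Q=[(105,285),(140,238),(200,180),(260,138),(310,120),(370,113),(430,122),(500,150),(560,190),(605,240)]
for pts,z,rr in((O,.038,.0275),(O,.036,.0275),(O,.040,.0275),(Q,.0560,.026),(Q,.055,.026)):
    X=np.array([onz(d,195+(u+.5)/6.5-.5,180+(v+.5)/6.5-.5,z,True)[:2] for u,v in pts])
    f=least_squares(lambda p:np.hypot(*(X-p[:2]).T)-rr,[.477,.12]);print(z,f.x.round(4),np.std(f.fun).round(5))
E
```

```text
0.038 [0.4758 0.119 ] 0.00046
0.036 [0.4754 0.119 ] 0.00041
0.04 [0.4762 0.119 ] 0.00051
0.056 [0.4762 0.119 ] 0.00034
0.055 [0.476 0.119] 0.00034
```

>>> {"fn": "move_arm", "kwargs": {"series": [[0,0,-0.01,0,0,0,255],[0,0,-0.005,0,0,0,255],[0,0,0,0,0,0,255],[0,0,-0.001,0,0,0,255],[0,0,0,0,0,0,255]]}}

```text
clock: 5.3
eef_pos: [0.477, 0.1193, 0.0455]
ee_rot: [-3.142, 0.001, -0.0]
force: [0.1, -0.1, -1.2]
gripper_width: 0.0379
```

>>> {"fn": "move_arm", "kwargs": {"series": [[0,0,-0.001,0,0,0,255],[0,0,0,0,0,0,255],[0,0,-0.001,0,0,0,255],[0,0,0,0,0,0,255]]}}

```text
clock: 5.7
eef_pos: [0.4769, 0.1192, 0.0433]
ee_rot: [3.142, -0.001, -0.0]
force: [0.5, -0.4, 0.1]
gripper_width: 0.0379
```

```bash
python3 -c "
from h import *
print(r.sense()['force'],r.sense()['eef_pos'],r.sense()['torque'])"
```

```text
[ 0.53214996 -0.41656702  0.05233395] [0.47690145 0.11924042 0.04334485] [-0.04604898 -0.02035545  0.01008372]
```

>>> {"fn": "move_arm", "kwargs": {"series": [[0,0,-0.001,0,0,0,255],[0,0,0,0,0,0,255],[0,0,-0.001,0,0,0,255],[0,0,0,0,0,0,255],[0,0,0,0,0,0,255]]}}

```text
clock: 6.2
eef_pos: [0.4769, 0.1193, 0.0414]
ee_rot: [3.142, -0.001, -0.0]
force: [-0.5, 0.3, -0.5]
gripper_width: 0.038
```

```bash
python3 -c "
from h import *
print(r.sense()['force'],r.sense()['eef_pos'],r.sense()['torque'])
snap('wrist','w5')
d=load('w5'); cv2.imwrite('pics/c5.png',cv2.resize(d['im'][180:260,195:310],None,fx=6.5,fy=6.5,interpolation=cv2.INTER_CUBIC))"
```

```text
[-0.51938729  0.34557521 -0.45669862] [0.47694349 0.11929302 0.04140252] [-0.00386394 -0.02323387  0.01651891]
```

View pics/c5.png

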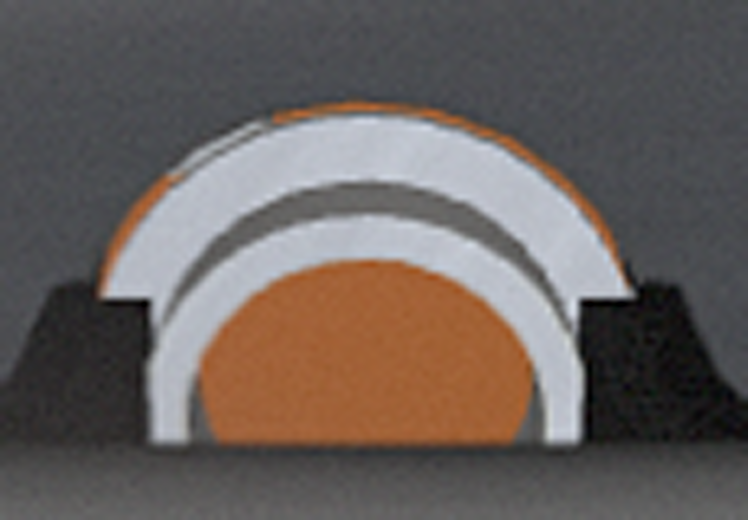

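>>> {"fn": "move_arm", "kwargs": {"series": [[0,0,-0.001,0,0,0,255],[0,0,0,0,0,0,255],[0,0,0,0,0,0,255]]}}

```text
clock: 6.55
eef_pos: [0.4769, 0.1193, 0.0404]
ee_rot: [3.142, -0.001, -0.0]
force: [0.1, -0.1, -0.1]
gripper_width: 0.0381
```

>>> {"fn": "move_arm", "kwargs": {"series": [[0,0,0,0,0,0,130],[0,0,0,0,0,0,110],[0,0,0,0,0,0,100],[0,0,0,0,0,0,100],[0,0,0.005,0,0,0,100],[0,0,0.02,0,0,0,100],[0,0,0.045,0,0,0,100],[-0.03,0,0,0,0,0,100],[-0.03,0,0,0,0,0,100],[0,0,0,0,0,0,100]]}}

```text
clock: 7.55
eef_pos: [0.4136, 0.1182, 0.1108]
ee_rot: [3.141, -0.0, -0.003]
force: [-0.7, 0.1, -0.0]
gripper_width: 0.0528
```

```bash
python3 -c "
from h import *
print(r.sense()['force'],r.sense()['eef_pos'],r.sense()['gripper_width'])
snap('wrist','w6')
d=load('w6'); print(-d['R'].T@d['t']);cv2.imwrite('pics/c6.png',cv2.resize(d['im'][70:200,160:330],None,fx=4.5,fy=4.5,interpolation=cv2.INTER_CUBIC))"
```

```text
[-0.69147549  0.05314983 -0.03985817] [0.41358444 0.11817756 0.11079458] 0.05282408151518761
[0.4829052  0.11732437 0.27389454]
```

View pics/c6.png

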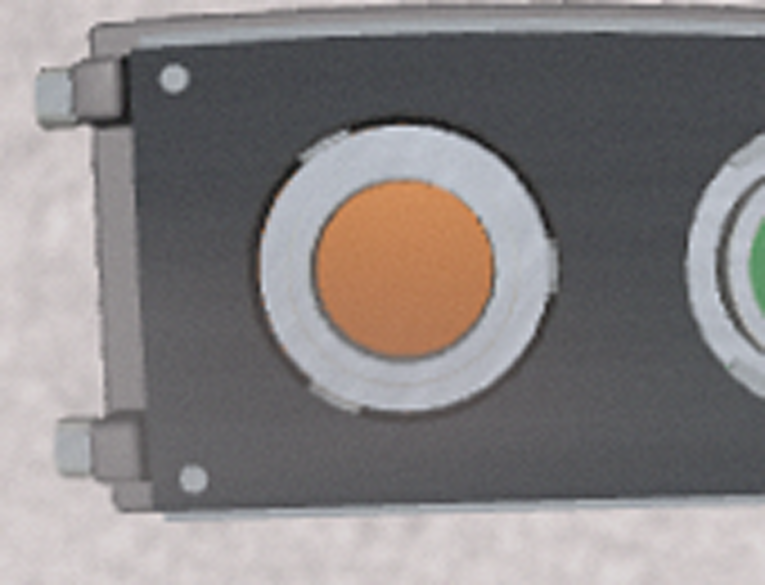

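```bash
python3 - <<'E'
from h import *
d=load('w6'); h=cv2.cvtColor(d['im'],cv2.COLOR_BGR2HSV)
m=((h[...,0]<22)&(h[...,1]>90)&(h[...,2]>60)); 
n=np.zeros_like(m); n[105:155,225:275]=m[105:155,225:275]
n=cv2.morphologyEx(n.astype(np.uint8),cv2.MORPH_OPEN,np.ones((5,5)))
for z in (.031,.045): print('bore',z,circ(d,n,z))
im=cv2.GaussianBlur(d['im'],(3,3),0).astype(int)
b=np.zeros(m.shape,np.uint8); b[90:168,208:290]=(im.min(2)>110)[90:168,208:290]
b=cv2.morphologyEx(b,cv2.MORPH_OPEN,np.ones((3,3)))
print('fl',circ(d,b,.034))
# tool from top/scene: block
t=load('top0')
for n,u,v in (('big',361,199),('small',361,217)):
  for z in(.026,.076): print(n,z,onz(t,u,v,z).round(4))
E
```

```text
bore 0.031 (array([0.47637713, 0.11849577, 0.01553991]), np.float64(0.00023469089364117413), array([249.26605505, 129.14678899]))
bore 0.045 (array([0.47675329, 0.11842752, 0.01464393]), np.float64(0.00022115001028329015), array([249.26605505, 129.14678899]))
fl (array([0.47609509, 0.11839056, 0.02579229]), np.float64(0.0006304533473246877), array([248.96756757, 129.36216216]))
big 0.026 [ 0.4976 -0.3488  0.026 ]
big 0.076 [ 0.4931 -0.3366  0.076 ]
small 0.026 [ 0.4378 -0.3464  0.026 ]
small 0.076 [ 0.4352 -0.3342  0.076 ]
```

>>> {"fn": "move_arm", "kwargs": {"series": [[0,-0.03,0.045,0,0,0,60],[0,-0.048,0.045,0,0,0,40],[0,-0.048,0,0,0,0,40],[0,-0.048,0,0,0,0,40],[0,-0.048,0,0,0,0,40],[0,-0.048,0,0,0,0,40],[0,-0.048,0,0,0,0,40],[0.01,-0.048,0,0,0,0,40],[0.01,-0.048,0,0,0,0,40],[0,-0.048,0,0,0,0,40]]}}

```text
clock: 8.6
eef_pos: [0.4383, -0.3321, 0.1863]
ee_rot: [3.141, -0.001, 0.002]
force: [1.0, 0.9, 0.5]
gripper_width: 0.0736
```

>>> {"fn": "move_arm", "kwargs": {"series": [[0,0,0,0,0,0,40],[0,0,0,0,0,0,40]]}}

```text
clock: 8.8
eef_pos: [0.4368, -0.3305, 0.1855]
ee_rot: [-3.141, 0.006, 0.002]
force: [-0.2, 0.5, 0.3]
gripper_width: 0.0732
```

```bash
python3 -c "
from h import *
print(r.sense()['ee_rot'],r.sense()['eef_pos'],r.sense()['gripper_width'])
snap('wrist','w7')
d=load('w7'); print(-d['R'].T@d['t'])"
```

```text
[-3.14124701e+00  5.85385361e-03  1.55989237e-03] [ 0.43684001 -0.33047201  0.18550887] 0.07323456640135277
[ 0.50600997 -0.33160879  0.34866208]
```

View pics/w7.png

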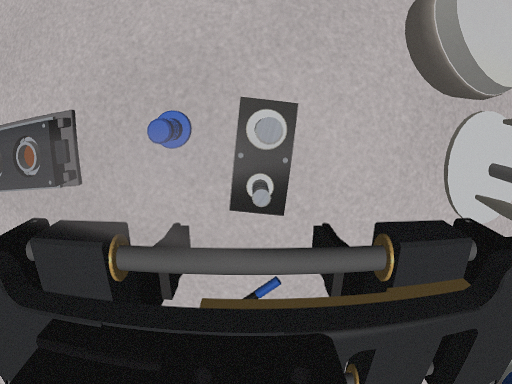

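```bash
python3 - <<'E'
from h import *
d=load('w7'); cv2.imwrite('pics/c7.png',cv2.resize(d['im'][85:225,220:310],None,fx=5,fy=5,interpolation=cv2.INTER_CUBIC)[:590])
g=cv2.cvtColor(d['im'],cv2.COLOR_BGR2GRAY); 
n=np.zeros_like(g); n[100:158,238:296]=(g[100:158,238:296]>105)
n=cv2.morphologyEx(n,cv2.MORPH_OPEN,np.ones((5,5)))
print('shoulder',circ(d,n,.026))
E
```

```text
shoulder (array([ 0.49772992, -0.34805031,  0.02177457]), np.float64(0.00027776589833761303), array([266.17699115, 128.84070796]))
```

View pics/c7.png

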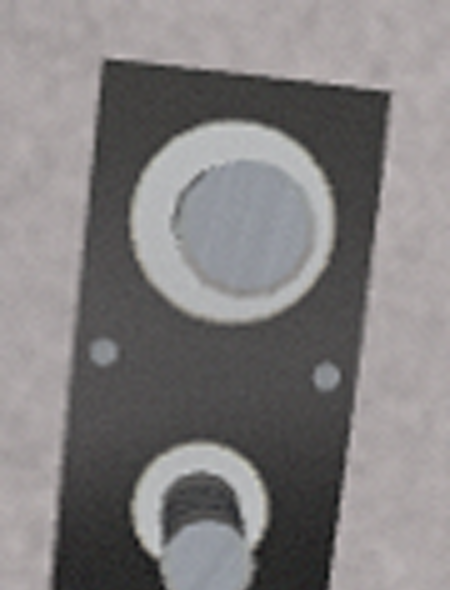

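```bash
python3 - <<'E'
from h import *
d=load('w7')
f=lambda u,v,z:onz(d,220+(u+.5)/5-.5,85+(v+.5)/5-.5,z,True)
print('top',f(247,228,.076),'small shoulder',f(200,508,.026))
a,b=f(103,58,.018),f(390,92,.018); print(a,b,np.linalg.norm(a-b))
mid=(a+b)/2; e=(b-a)/np.linalg.norm(b-a); n=np.array([e[1],-e[0],0]); n*= -np.sign(n[0]); print('hole',mid+n*.033,n)
print('d shoulders',np.linalg.norm((f(200,508,.026)-[.4977,-.3481,.026])))
E
```

```text
top [ 0.49787664 -0.34808539  0.076     ] small shoulder [ 0.4344318  -0.34100939  0.026     ]
[ 0.53411851 -0.32004127  0.018     ] [ 0.52705893 -0.38330637  0.018     ] 0.06365776490487451
hole [ 0.49779228 -0.34801416  0.018     ] [-0.99383168  0.11089899  0.        ]
d shoulders 0.0636642936157547
```

>>> {"fn": "move_arm", "kwargs": {"series": [[0.03,-0.009,0,0,0,0,40],[0.031,-0.009,0,0,0,0,40],[0,0,-0.04,0,0,0,40],[0,0,-0.04,0,0,0,40],[0,0,0,0,0,0,40],[0,0,0,0,0,0,40]]}}

```text
clock: 9.45
eef_pos: [0.4986, -0.3462, 0.107]
ee_rot: [3.141, 0.003, -0.001]
force: [0.0, -0.2, 1.6]
gripper_width: 0.0734
```

```bash
python3 -c "
from h import *
print(r.sense()['ee_rot'],r.sense()['eef_pos'],r.sense()['gripper_width'])
snap('wrist','w8')"
```

```text
[ 3.14079903e+00  2.87093770e-03 -8.77059471e-04] [ 0.49855967 -0.3462051   0.10696478] 0.07338787293173898
```

View pics/w8.png

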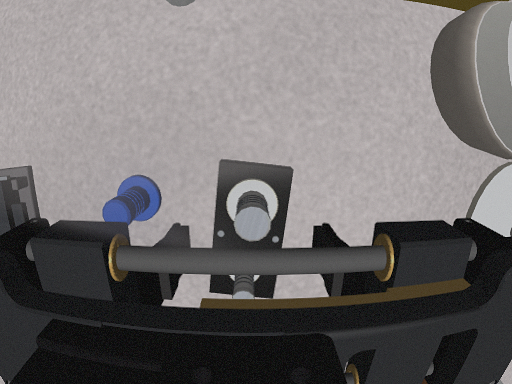

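>>> {"fn": "move_arm", "kwargs": {"series": [[0,-0.0015,-0.03,0,0,0,40],[0,0,-0.025,0,0,0,40],[0,0,-0.013,0,0,0,60],[0,0,-0.003,0,0,0,100],[0,0,0,0,0,0,140],[0,0,0,0,0,0,160],[0,0,0,0,0,0,255],[0,0,0,0,0,0,255],[0,0,0,0,0,0,255],[0,0,0,0,0,0,255]]}}

```text
clock: 10.5
eef_pos: [0.4981, -0.3485, 0.0357]
ee_rot: [3.141, -0.001, 0.001]
force: [-0.3, 1.3, 2.8]
gripper_width: 0.025
```

```bash
python3 -c "
from h import *
s=r.sense();print(s['ee_rot'],s['eef_pos'],s['gripper_width'],s['force'])"
```

```text
[ 3.14130131e+00 -1.05215952e-03  8.36895086e-04] [ 0.49814663 -0.34848678  0.03571197] 0.02496605577877088 [-0.34524545  1.29957106  2.77570747]
```

>>> {"fn": "move_arm", "kwargs": {"series": [[0,0,0.015,0,0,0,255],[0,0,0.035,0,0,0,255],[0,0,0.045,0,0,0,255],[-0.005,0.045,0,0,0,0,255],[-0.005,0.045,0,0,0,0,255],[-0.005,0.045,0,0,0,0,255],[-0.005,0.045,0,0,0,0,255],[0,0.045,0,0,0,0,255],[0,0.045,0,0,0,0,255],[0,0.045,0,0,0,0,255]]}}

```text
clock: 11.5
eef_pos: [0.4773, -0.0317, 0.1302]
ee_rot: [-3.142, 0.002, 0.0]
force: [0.7, -0.4, -0.4]
gripper_width: 0.0251
```

>>> {"fn": "move_arm", "kwargs": {"series": [[0,0.045,0,0,0,0,255],[0,0.035,0,0,0,0,255],[0,0.02,0,0,0,0,255],[0,0,0,0,0,0,255],[0,0,0,0,0,0,255]]}}

```text
clock: 12.0
eef_pos: [0.4775, 0.0666, 0.1299]
ee_rot: [3.141, 0.0, -0.001]
force: [-0.8, -0.6, -1.1]
gripper_width: 0.0253
```

```bash
python3 -c "
from h import *
snap('wrist','w9')
s=r.sense();print(s['ee_rot'],s['eef_pos'],s['gripper_width'],s['force'])"
```

```text
[ 3.14123764e+00 -1.68618090e-03 -1.49082925e-03] [0.47749875 0.06605746 0.12995048] 0.025431010871737415 [-0.35917792 -0.27028691 -1.19118732]
```

View pics/w9.png

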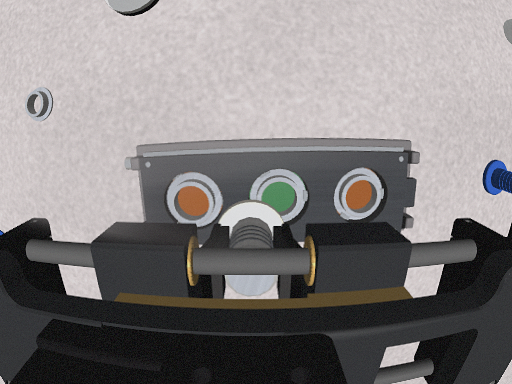

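>>> {"fn": "move_arm", "kwargs": {"series": [[0,0.035,0,0,0,0,255],[-0.0005,0.018,-0.02,0,0,0,255],[0,0,-0.022,0,0,0,255],[0,0,0,0,0,0,255],[0,0,0,0,0,0,255]]}}

```text
clock: 12.55
eef_pos: [0.4775, 0.1185, 0.0882]
ee_rot: [3.141, -0.003, -0.001]
force: [-0.8, 0.4, -0.4]
gripper_width: 0.0252
```

```bash
python3 -c "
from h import *
snap('wrist','w10'); d=load('w10')
s=r.sense();print(s['ee_rot'],s['eef_pos'],s['gripper_width'],s['force'])
cv2.imwrite('pics/c10.png',cv2.resize(d['im'][170:265,190:315],None,fx=6,fy=6,interpolation=cv2.INTER_CUBIC))"
```

```text
[-3.14148179e+00  2.96960299e-03 -1.48479205e-03] [0.47806634 0.11885017 0.08893426] 0.025535016896637112 [ 0.61090541  0.23416364 -1.6000516 ]
```

View pics/c10.png

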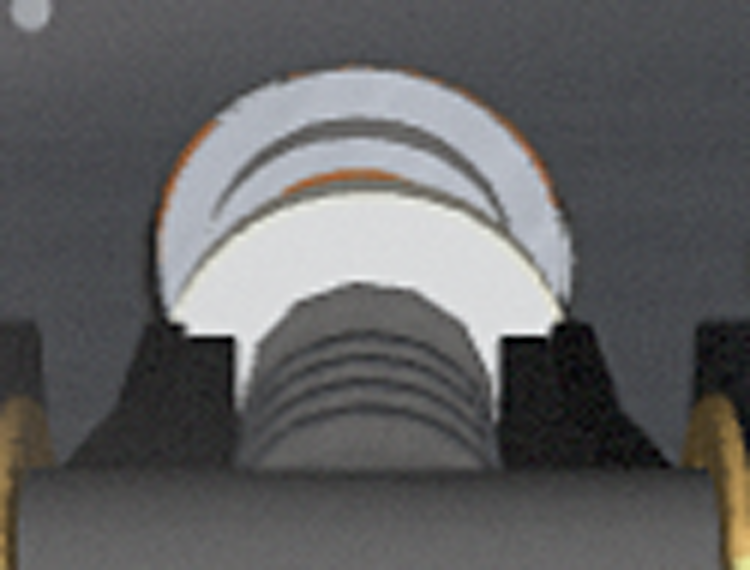

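```bash
python3 - <<'E'
from h import *
from scipy.optimize import least_squares
d=load('w10')
S=[(185,305),(215,265),(260,225),(310,200),(360,192),(410,198),(460,220),(510,258),(545,300)]
F=[(165,270),(215,125),(255,95),(300,75),(360,67),(410,72),(460,93),(510,130),(545,180),(563,230)]
C=[(250,182),(300,148),(360,137),(420,148),(470,180)]
for pts,z,rr in((S,.0792,.022),(F,.034,.026),(C,.045,.020)):
    X=np.array([onz(d,190+(u+.5)/6-.5,170+(v+.5)/6-.5,z,True)[:2] for u,v in pts])
    f=least_squares(lambda p:np.hypot(*(X-p[:2]).T)-rr,[.477,.12]);print(z,f.x.round(4),np.std(f.fun).round(5))
E
```

```text
0.0792 [0.4764 0.1177] 0.00049
0.034 [0.4767 0.1182] 0.00024
0.045 [0.4762 0.1184] 0.00018
```

>>> {"fn": "move_arm", "kwargs": {"series": [[0,0.0005,-0.012,0,0,0,255],[0,0,-0.007,0,0,0,255],[0,0,0,0,0,0,255],[0,0,-0.001,0,0,0,255],[0,0,0,0,0,0,255]]}}

```text
clock: 13.1
eef_pos: [0.4778, 0.1201, 0.0687]
ee_rot: [-3.141, 0.001, -0.001]
force: [-0.2, -0.2, -0.9]
gripper_width: 0.0254
```

>>> {"fn": "move_arm", "kwargs": {"series": [[0,0,-0.001,0,0,0,255],[0,0,0,0,0,0,255],[0,0,-0.001,0,0,0,255],[0,0,0,0,0,0,255],[0,0,0,0,0,0,255]]}}

```text
clock: 13.6
eef_pos: [0.4774, 0.1201, 0.0662]
ee_rot: [3.142, -0.001, -0.0]
force: [0.2, 1.0, -1.9]
gripper_width: 0.0253
```

>>> {"fn": "move_arm", "kwargs": {"series": [[0,0,-0.001,0,0,0,255],[0,0,0,0,0,0,255],[0,0,-0.001,0,0,0,255],[0,0,0,0,0,0,255]]}}

```text
clock: 14.0
eef_pos: [0.4773, 0.12, 0.0641]
ee_rot: [3.141, -0.001, -0.001]
force: [-0.1, 0.7, -0.5]
gripper_width: 0.0254
```

>>> {"fn": "move_arm", "kwargs": {"series": [[0,0,-0.001,0,0,0,255],[0,0,0,0,0,0,255],[0,0,0,0,0,0,255]]}}

```text
clock: 14.3
eef_pos: [0.4774, 0.1201, 0.0632]
ee_rot: [3.142, -0.001, -0.0]
force: [0.3, 0.1, -1.2]
gripper_width: 0.0256
```

>>> {"fn": "move_arm", "kwargs": {"series": [[0,0,-0.001,0,0,0,255],[0,0,0,0,0,0,255],[0,0,0,0,0,0,255]]}}

```text
clock: 14.6
eef_pos: [0.4774, 0.1201, 0.0622]
ee_rot: [3.142, -0.001, -0.0]
force: [0.6, 0.6, -0.3]
gripper_width: 0.0251
```

>>> {"fn": "move_arm", "kwargs": {"series": [[0,0,-0.0005,0,0,0,255],[0,0,0,0,0,0,255],[0,0,0,0,0,0,255]]}}

```text
clock: 14.9
eef_pos: [0.4774, 0.1201, 0.0617]
ee_rot: [3.142, -0.001, -0.0]
force: [0.5, -0.8, -1.9]
gripper_width: 0.0251
```

>>> {"fn": "move_arm", "kwargs": {"series": [[0,0,-0.0005,0,0,0,255],[0,0,0,0,0,0,255],[0,0,0,0,0,0,255]]}}

```text
clock: 15.2
eef_pos: [0.4774, 0.1201, 0.0612]
ee_rot: [3.142, -0.001, -0.0]
force: [-0.2, 0.3, -1.5]
gripper_width: 0.0256
```

>>> {"fn": "move_arm", "kwargs": {"series": [[0,0,-0.0005,0,0,0,255],[0,0,0,0,0,0,255],[0,0,0,0,0,0,255]]}}

```text
clock: 15.5
eef_pos: [0.4776, 0.1201, 0.0608]
ee_rot: [-3.142, 0.001, -0.0]
force: [0.4, -0.5, -1.0]
gripper_width: 0.0253
```

```bash
python3 -c "
from h import *
snap('wrist','w11'); d=load('w11')
s=r.sense();print(s['ee_rot'],s['eef_pos'],s['gripper_width'],s['force'],s['torque'])
cv2.imwrite('pics/c11.png',cv2.resize(d['im'][170:265,190:315],None,fx=6,fy=6,interpolation=cv2.INTER_CUBIC))"
```

```text
[-3.14155459e+00  1.06290136e-03 -3.70319704e-04] [0.47755147 0.12009475 0.06081527] 0.02537983297007449 [ 0.36242613 -0.41374531 -1.3796474 ] [-0.15025726 -0.08358916  0.00308144]
```

View pics/c11.png

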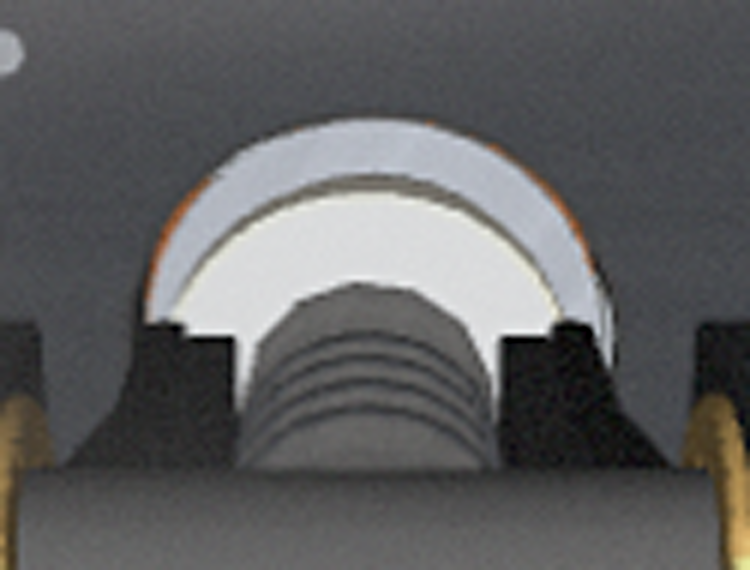

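>>> {"fn": "move_arm", "kwargs": {"series": [[0,-0.001,0,0,0,0,255],[0,0,-0.0005,0,0,0,255],[0,0,0,0,0,0,255]]}}

```text
clock: 15.85
eef_pos: [0.4776, 0.1191, 0.0604]
ee_rot: [-3.141, 0.001, -0.001]
force: [-0.1, -0.6, 0.5]
gripper_width: 0.0255
```

>>> {"fn": "move_arm", "kwargs": {"series": [[0,0,-0.0005,0,0,0,255],[0,0,0,0,0,0,255],[0,0,0,0,0,0,255]]}}

```text
clock: 16.15
eef_pos: [0.4777, 0.1192, 0.06]
ee_rot: [-3.141, 0.001, -0.001]
force: [0.4, -0.7, 3.0]
gripper_width: 0.0254
```

>>> {"fn": "move_arm", "kwargs": {"series": [[0,0,-0.0005,0,0,0,255],[0,0,0,0,0,0,255],[0,0,0,0,0,0,255]]}}

```text
clock: 16.45
eef_pos: [0.4777, 0.1192, 0.0594]
ee_rot: [-3.141, 0.001, -0.001]
force: [0.2, 0.8, 3.2]
gripper_width: 0.0253
```

```bash
python3 -c "
from h import *
s=r.sense();print(s['ee_rot'],s['eef_pos'],s['gripper_width'],s['force'],s['torque'])"
```

```text
[-3.14132580e+00  1.01145734e-03 -9.53388053e-04] [0.47770404 0.11919884 0.05941065] 0.025305970954032826 [0.24688769 0.75914833 3.24181735] [-0.04130567 -0.03584075 -0.03277337]
```

>>> {"fn": "move_arm", "kwargs": {"series": [[0,0,-0.0005,0,0,0,255],[0,0,0,0,0,0,255],[0,0,0,0,0,0,255]]}}

```text
clock: 16.75
eef_pos: [0.4777, 0.1192, 0.0588]
ee_rot: [-3.141, 0.001, -0.001]
force: [-0.1, 0.5, 3.3]
gripper_width: 0.0253
```

>>> {"fn": "move_arm", "kwargs": {"series": [[0,0,-0.0005,0,0,0,255],[0,0,0,0,0,0,255],[0,0,0,0,0,0,255]]}}

```text
clock: 17.05
eef_pos: [0.4777, 0.1192, 0.0583]
ee_rot: [-3.141, 0.001, -0.001]
force: [-0.3, -0.2, 4.6]
gripper_width: 0.0253
```

>>> {"fn": "move_arm", "kwargs": {"series": [[0,0,-0.0005,0,0,0,255],[0,0,0,0,0,0,255],[0,0,0,0,0,0,255]]}}

```text
clock: 17.35
eef_pos: [0.4777, 0.1192, 0.0579]
ee_rot: [-3.141, 0.001, -0.001]
force: [0.2, 0.8, 5.7]
gripper_width: 0.0251
```

>>> {"fn": "move_arm", "kwargs": {"series": [[0,0,-0.0005,0,0,0,255],[0,0,0,0,0,0,255],[0,0,0,0,0,0,255]]}}

```text
clock: 17.65
eef_pos: [0.4777, 0.1192, 0.0575]
ee_rot: [-3.141, 0.001, -0.001]
force: [-0.8, -0.3, 6.1]
gripper_width: 0.0255
```

Smooth rise, no tilt. Carrying on.

>>> {"fn": "move_arm", "kwargs": {"series": [[0,0,-0.0005,0,0,0,255],[0,0,0,0,0,0,255],[0,0,0,0,0,0,255]]}}

```text
clock: 17.95
eef_pos: [0.4778, 0.1192, 0.0572]
ee_rot: [-3.141, 0.001, -0.001]
force: [-0.5, -0.5, 7.6]
gripper_width: 0.0254
```

>>> {"fn": "move_arm", "kwargs": {"series": [[0,0,-0.0005,0,0,0,255],[0,0,0,0,0,0,255],[0,0,0,0,0,0,255]]}}

```text
clock: 18.25
eef_pos: [0.4771, 0.119, 0.056]
ee_rot: [3.142, -0.002, -0.001]
force: [-0.1, -0.3, 4.0]
gripper_width: 0.0251
```

>>> {"fn": "move_arm", "kwargs": {"series": [[0,0,-0.0005,0,0,0,255],[0,0,0,0,0,0,255],[0,0,0,0,0,0,255]]}}

```text
clock: 18.55
eef_pos: [0.4772, 0.119, 0.0557]
ee_rot: [3.141, -0.001, -0.001]
force: [-1.0, 0.2, 5.8]
gripper_width: 0.0255
```

>>> {"fn": "move_arm", "kwargs": {"series": [[0,0,-0.0005,0,0,0,255],[0,0,0,0,0,0,255],[0,0,0,0,0,0,255]]}}

```text
clock: 18.85
eef_pos: [0.4772, 0.119, 0.0554]
ee_rot: [3.141, -0.001, -0.001]
force: [-2.1, 1.0, 6.4]
gripper_width: 0.0254
```

```bash
python3 -c "
from h import *
s=r.sense();print(s['ee_rot'],s['eef_pos'],s['gripper_width'],s['force'],s['torque'])"
```

```text
[ 3.14130482e+00 -1.14520949e-03 -8.04049758e-04] [0.47720106 0.11900606 0.05540129] 0.02537487060715314 [-2.13271116  0.95419667  6.36844236] [ 0.17117086  0.43116135 -0.03661884]
```

>>> {"fn": "move_arm", "kwargs": {"series": [[0,0,-0.0005,0,0,0,255],[0,0,0,0,0,0,255],[0,0,0,0,0,0,255]]}}

```text
clock: 19.15
eef_pos: [0.4772, 0.119, 0.0551]
ee_rot: [3.141, -0.001, -0.001]
force: [-2.1, 0.6, 9.8]
gripper_width: 0.0251
```

>>> {"fn": "move_arm", "kwargs": {"series": [[0,0,-0.0005,0,0,0,255],[0,0,0,0,0,0,255],[0,0,0,0,0,0,255]]}}

```text
clock: 19.45
eef_pos: [0.4773, 0.119, 0.0548]
ee_rot: [3.141, -0.001, -0.001]
force: [-1.8, 1.0, 9.4]
gripper_width: 0.0254
```

```bash
python3 -c "
from h import *
s=r.sense();print(s['ee_rot'],s['eef_pos'],s['gripper_width'],s['force'],s['torque'])
snap('wrist','w12'); d=load('w12')
cv2.imwrite('pics/c12.png',cv2.resize(d['im'][170:265,190:315],None,fx=6,fy=6,interpolation=cv2.INTER_CUBIC))"
```

```text
[ 3.14123962e+00 -7.84311558e-04 -5.28601594e-04] [0.47726455 0.11902137 0.05483796] 0.025361400518410328 [-1.80849495  1.00686835  9.36641213] [ 0.13923621  0.76560586 -0.01040925]
```

View pics/c12.png

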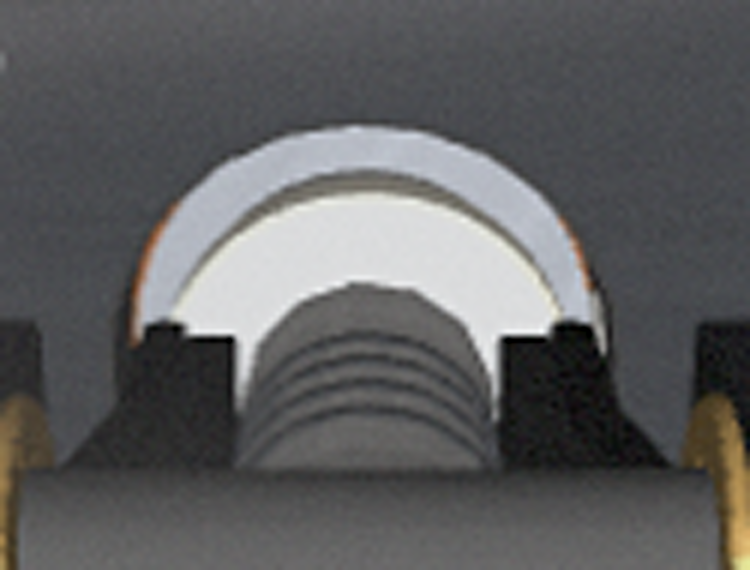

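>>> {"fn": "move_arm", "kwargs": {"series": [[0,0,-0.0005,0,0,0,255],[0,0,0,0,0,0,255],[0,0,0,0,0,0,255]]}}

```text
clock: 19.8
eef_pos: [0.4772, 0.119, 0.0543]
ee_rot: [3.141, -0.001, -0.001]
force: [-2.4, 0.6, 9.1]
gripper_width: 0.0253
```

>>> {"fn": "move_arm", "kwargs": {"series": [[0,0,-0.0005,0,0,0,255],[0,0,0,0,0,0,255],[0,0,0,0,0,0,255]]}}

```text
clock: 20.1
eef_pos: [0.4773, 0.119, 0.054]
ee_rot: [3.141, -0.001, -0.0]
force: [-2.6, 0.7, 11.3]
gripper_width: 0.0251
```

```bash
python3 -c "
from h import *
s=r.sense();print(s['ee_rot'],s['eef_pos'],s['gripper_width'],s['force'],s['torque'])"
```

```text
[ 3.14123715e+00 -6.62010207e-04 -4.32114255e-04] [0.47727315 0.11903311 0.05400558] 0.0250718911736174 [-2.58571942  0.73382579 11.30896392] [ 0.12562584  0.89002595 -0.05988975]
```

>>> {"fn": "move_arm", "kwargs": {"series": [[0,0,-0.0005,0,0,0,255],[0,0,0,0,0,0,255],[0,0,0,0,0,0,255]]}}

```text
clock: 20.4
eef_pos: [0.4773, 0.119, 0.0535]
ee_rot: [3.141, -0.001, -0.0]
force: [-3.0, 1.1, 11.3]
gripper_width: 0.0249
```

>>> {"fn": "move_arm", "kwargs": {"series": [[0,0,-0.0005,0,0,0,255],[0,0,0,0,0,0,255],[0,0,0,0,0,0,255]]}}

```text
clock: 20.7
eef_pos: [0.4773, 0.119, 0.0532]
ee_rot: [3.141, -0.0, -0.0]
force: [-2.7, 0.4, 13.4]
gripper_width: 0.0252
```

>>> {"fn": "move_arm", "kwargs": {"series": [[0,0,-0.0005,0,0,0,255],[0,0,0,0,0,0,255],[0,0,0,0,0,0,255]]}}

```text
clock: 21.0
eef_pos: [0.4773, 0.119, 0.053]
ee_rot: [3.141, -0.0, -0.0]
force: [-4.1, -0.5, 14.1]
gripper_width: 0.0253
```

```bash
python3 -c "
from h import *
s=r.sense();print(s['ee_rot'],s['eef_pos'],s['gripper_width'],s['force'],s['torque'])"
```

```text
[ 3.14119219e+00 -3.97616357e-04 -1.19995031e-04] [0.47733643 0.1190403  0.05295104] 0.025318521022186312 [-4.13019652 -0.49475156 14.12842551] [ 0.07776994  1.18262632 -0.01576361]
```

>>> {"fn": "move_arm", "kwargs": {"series": [[-0.0005,0,0,0,0,0,255],[0,0,0,0,0,0,255],[-0.0005,0,0,0,0,0,255],[0,0,0,0,0,0,255]]}}

```text
clock: 21.4
eef_pos: [0.4772, 0.1191, 0.0531]
ee_rot: [3.141, 0.0, 0.003]
force: [-1.2, -1.2, 12.9]
gripper_width: 0.0254
```

```bash
python3 -c "
from h import *
s=r.sense();print(s['ee_rot'],s['eef_pos'],s['gripper_width'],s['force'],s['torque'])"
```

```text
[3.14144263e+00 3.56286183e-04 2.53900326e-03] [0.47718615 0.11908587 0.05312764] 0.025392544015072193 [-1.18356877 -1.24670988 12.93978322] [-0.36088445  0.49003339  0.04930231]
```

Lateral force has eased. Continuing down in small steps.

>>> {"fn": "move_arm", "kwargs": {"series": [[0,0,-0.0005,0,0,0,255],[0,0,0,0,0,0,255],[0,0,0,0,0,0,255]]}}

```text
clock: 21.7
eef_pos: [0.4772, 0.1191, 0.0529]
ee_rot: [3.141, 0.0, 0.003]
force: [-2.1, -0.7, 15.8]
gripper_width: 0.0255
```

>>> {"fn": "move_arm", "kwargs": {"series": [[0,0,-0.0005,0,0,0,255],[0,0,0,0,0,0,255],[0,0,0,0,0,0,255]]}}

```text
clock: 22.0
eef_pos: [0.4773, 0.1191, 0.0529]
ee_rot: [3.141, 0.001, 0.003]
force: [-3.8, -0.4, 18.8]
gripper_width: 0.0255
```

```bash
python3 -c "
from h import *
s=r.sense();print(s['ee_rot'],s['eef_pos'],s['gripper_width'],s['force'],s['torque'])
snap('wrist','w13'); d=load('w13')
cv2.imwrite('pics/c13.png',cv2.resize(d['im'][170:265,190:315],None,fx=6,fy=6,interpolation=cv2.INTER_CUBIC))"
```

```text
[3.14136921e+00 7.71412365e-04 2.85362466e-03] [0.47726444 0.11911206 0.05287735] 0.025547004202757333 [-3.78378074 -0.39008772 18.77950917] [-0.44235607  1.09178801 -0.04572225]
```

View pics/c13.png

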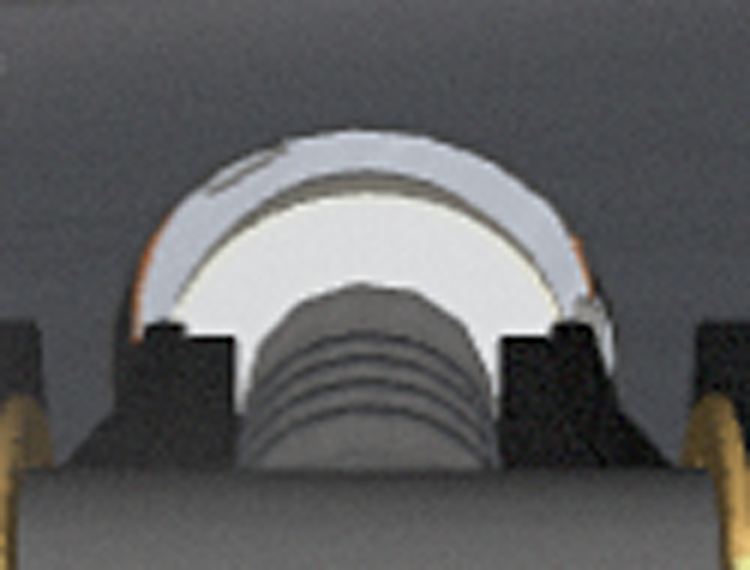

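>>> {"fn": "move_arm", "kwargs": {"series": [[0,0,0.001,0,0,0,255],[0,0,0.001,0,0,0,255],[0,0,0.001,0,0,0,255],[0,0,0.001,0,0,0,255],[0,0,0,0,0,0,255]]}}

```text
clock: 22.55
eef_pos: [0.4763, 0.119, 0.0545]
ee_rot: [3.141, -0.001, -0.0]
force: [1.0, 0.0, 3.1]
gripper_width: 0.0254
```

>>> {"fn": "move_arm", "kwargs": {"series": [[0,0,0.01,0,0,0,255],[0,0,0.02,0,0,0,255],[0,0,0.03,0,0,0,255],[-0.04,0,0,0,0,0,255],[-0.03,0,0,0,0,0,255],[0,0,0,0,0,0,255],[0,0,0,0,0,0,255]]}}

```text
clock: 23.25
eef_pos: [0.4057, 0.1189, 0.1149]
ee_rot: [3.141, 0.0, -0.001]
force: [0.6, 0.4, -1.9]
gripper_width: 0.0251
```

```bash
python3 -c "
from h import *
s=r.sense();print(s['ee_rot'],s['eef_pos'],s['gripper_width'],s['force'],s['torque'])
snap('wrist','w14'); d=load('w14')
cv2.imwrite('pics/c14.png',cv2.resize(d['im'][75:205,180:340],None,fx=4.6,fy=4.6,interpolation=cv2.INTER_CUBIC))"
```

```text
[ 3.14140147e+00  1.69691739e-04 -5.83023154e-04] [0.40567415 0.11887956 0.11489983] 0.025065778670333567 [ 0.58692736  0.41146926 -1.93545293] [ 0.06864144 -0.10597053  0.01526467]
```

View pics/c14.png

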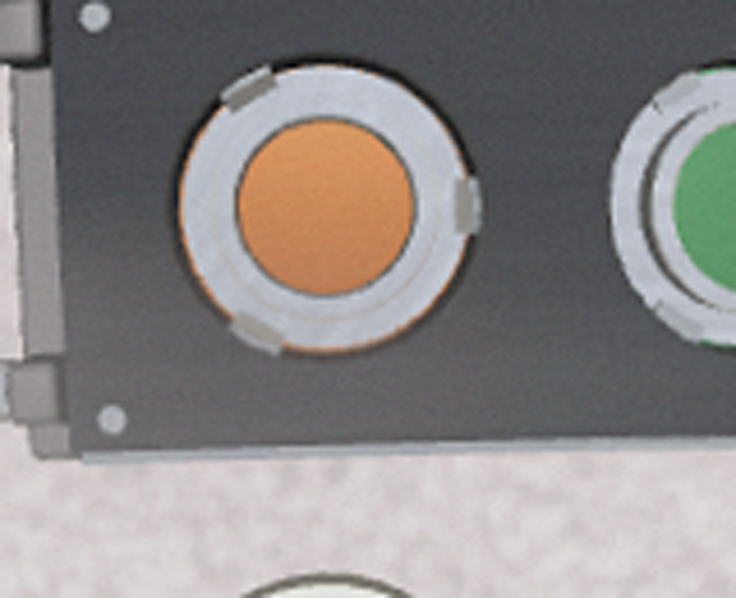

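>>> {"fn": "move_arm", "kwargs": {"series": [[0.01,-0.045,0.02,0,0,0,255],[0.01,-0.045,0,0,0,0,255],[0.01,-0.045,0,0,0,0,255],[0.01,-0.045,0,0,0,0,255],[0.01,-0.045,0,0,0,0,255],[0.01,-0.045,0,0,0,0,255],[0.01,-0.045,0,0,0,0,255],[0.01,-0.045,0,0,0,0,255],[0.01,-0.045,0,0,0,0,255],[0,-0.04,0,0,0,0,255]]}}

```text
clock: 24.3
eef_pos: [0.4976, -0.3289, 0.1337]
ee_rot: [3.141, -0.003, -0.001]
force: [0.1, 0.7, -2.0]
gripper_width: 0.0253
```

>>> {"fn": "move_arm", "kwargs": {"series": [[0,0,0,0,0,0,255],[0,0,0,0,0,0,255]]}}

```text
clock: 24.5
eef_pos: [0.4959, -0.3269, 0.1333]
ee_rot: [-3.141, 0.006, 0.003]
force: [-0.1, 0.6, -1.1]
gripper_width: 0.0254
```

```bash
python3 -c "
from h import *
s=r.sense();print(s['ee_rot'],s['eef_pos'],s['gripper_width'],s['force'])
print(np.array([.4981,-.3485,.0357])-s['eef_pos'])"
```

```text
[-3.14055311  0.00596785  0.00317332] [ 0.49594377 -0.3268619   0.13327712] 0.025400024828449465 [-0.08122849  0.57694584 -1.08494649]
[ 0.00215623 -0.0216381  -0.09757712]
```

>>> {"fn": "move_arm", "kwargs": {"series": [[0.002,-0.021,0,0,0,0,255],[0,0,-0.04,0,0,0,255],[0,0,-0.03,0,0,0,255],[0,0,0,0,0,0,255],[0,0,0,0,0,0,255]]}}

```text
clock: 25.0
eef_pos: [0.4989, -0.3461, 0.0649]
ee_rot: [3.141, 0.002, -0.001]
force: [0.2, -0.1, 0.1]
gripper_width: 0.0252
```

```bash
python3 -c "
from h import *
s=r.sense();print(s['ee_rot'],s['eef_pos'],s['gripper_width'],s['force'])
print(np.array([.4981,-.3485,.0357])-s['eef_pos'])
snap('wrist','w15'); d=load('w15')
cv2.imwrite('pics/c15.png',cv2.resize(d['im'][150:300,170:330],None,fx=4,fy=4,interpolation=cv2.INTER_CUBIC)[:600])"
```

```text
[ 3.14119325e+00  1.73242961e-03 -1.16897861e-03] [ 0.49889867 -0.34614408  0.06493984] 0.02518694086864044 [ 0.21945487 -0.14496065  0.09235344]
[-0.00079867 -0.00235592 -0.02923984]
```

View pics/c15.png

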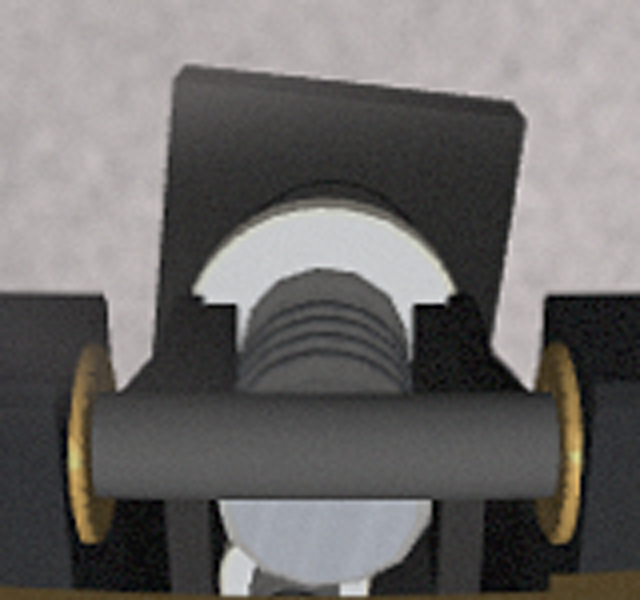

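Aligned apart from 2 mm in y. I'll correct that and lower the tool.

>>> {"fn": "move_arm", "kwargs": {"series": [[-0.0007,-0.0022,-0.005,0,0,0,255],[0,0,-0.01,0,0,0,255],[0,0,-0.007,0,0,0,255],[0,0,-0.003,0,0,0,255],[0,0,0,0,0,0,255],[0,0,0,0,0,0,255]]}}

```text
clock: 25.65
eef_pos: [0.4978, -0.349, 0.0396]
ee_rot: [3.141, -0.001, -0.0]
force: [-0.2, 0.3, -1.1]
gripper_width: 0.0255
```

>>> {"fn": "move_arm", "kwargs": {"series": [[0,0,-0.0015,0,0,0,255],[0,0,0,0,0,0,255],[0,0,-0.0015,0,0,0,255],[0,0,0,0,0,0,255],[0,0,0,0,0,0,255]]}}

```text
clock: 26.15
eef_pos: [0.4977, -0.3489, 0.0366]
ee_rot: [-3.142, 0.001, 0.0]
force: [-0.2, 0.4, -0.5]
gripper_width: 0.0252
```

>>> {"fn": "move_arm", "kwargs": {"series": [[0,0,-0.0008,0,0,0,255],[0,0,0,0,0,0,255],[0,0,0,0,0,0,255]]}}

```text
clock: 26.45
eef_pos: [0.4977, -0.3489, 0.0358]
ee_rot: [-3.142, 0.001, 0.0]
force: [-0.4, -0.4, -1.2]
gripper_width: 0.0253
```

>>> {"fn": "move_arm", "kwargs": {"series": [[0,0,-0.0005,0,0,0,255],[0,0,0,0,0,0,255],[0,0,0,0,0,0,180],[0,0,0,0,0,0,150],[0,0,0,0,0,0,120],[0,0,0,0,0,0,70],[0,0,0,0,0,0,40],[0,0,0,0,0,0,40],[0,0,0,0,0,0,40]]}}

```text
clock: 27.35
eef_pos: [0.4977, -0.3489, 0.0352]
ee_rot: [-3.142, 0.001, 0.0]
force: [-0.7, 0.0, -0.0]
gripper_width: 0.0653
```

>>> {"fn": "move_arm", "kwargs": {"series": [[0,0,0.02,0,0,0,40],[0,0,0.04,0,0,0,40],[0,0,0.045,0,0,0,40],[0,0,0.03,0,0,0,40],[-0.04,0,0,0,0,0,40],[-0.02,0.01,0,0,0,0,40],[0,0,0,0,0,0,40],[0,0,0,0,0,0,40]]}}

```text
clock: 28.15
eef_pos: [0.4378, -0.3391, 0.1709]
ee_rot: [3.141, -0.001, 0.002]
force: [-0.1, 0.0, -0.2]
gripper_width: 0.0735
```

```bash
python3 - <<'E'
from h import *
s=r.sense();print(s['eef_pos'],s['gripper_width'],s['force'])
snap('wrist','w16'); d=load('w16')
g=cv2.cvtColor(d['im'],cv2.COLOR_BGR2GRAY)
p=proj(d,(.4978,-.3481,.026),True).astype(int);print(p)
n=np.zeros_like(g); R=slice(p[1]-29,p[1]+29),slice(p[0]-29,p[0]+29); n[R]=(g[R]>105)
n=cv2.morphologyEx(n,cv2.MORPH_OPEN,np.ones((5,5)))
print('shoulder',circ(d,n,.026))
a=d['im'][p[1]-45:p[1]+100,p[0]-60:p[0]+60]
cv2.imwrite('pics/c16.png',cv2.resize(a,None,fx=4,fy=4,interpolation=cv2.INTER_CUBIC))
snap('top','t16');snap('scene','s16')
E
```

```text
[ 0.43777706 -0.33906218  0.17086512] 0.07348593093476363 [-0.07198274  0.00916727 -0.23918346]
[258 130]
shoulder (array([ 0.49728255, -0.34969677,  0.02184161]), np.float64(0.000265465437134477), array([260.04166667, 130.96666667]))
```

View pics/c16.png

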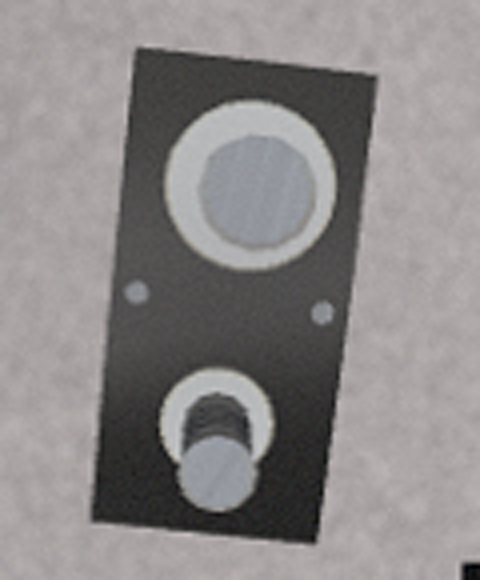

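View pics/s16.png

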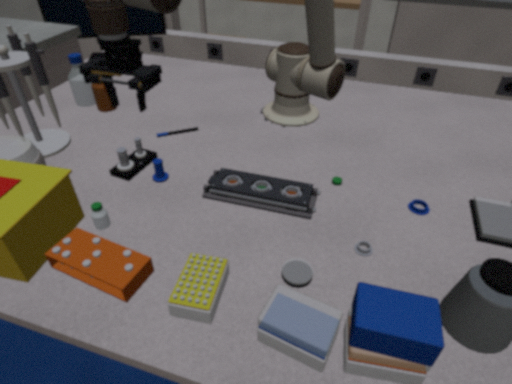

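```bash
python3 - <<'E'
from h import *
print(job.hand_in())
E
```

```text
the job is handed in; nothing more can be done
None
```

I placed the larger ring in the open pocket collar up and let go. I then pressed it home with the larger seating tool and stood the tool back in its own hole. The job is handed in at about 28 s of the 72 s allowed; it reports no verdict.

**What the last checks showed:**
- **Ring:** the wrist picture after the tool came off shows all three clips over the flange, with the ring centred. I judged flush and level by eye, and the clip and glass joints can't be read directly.
- **Pressing force:** it peaked at about 20 N by the wrist sensor (limit 25 N), where the glass appeared to reach its stop. The wrist force is noisy by 1–2 N.
- **Sideways load:** this reached about 4 N while pressing. I moved the tool 1 mm to ease it, and it was about 4 N again at the peak.
- **Tool:** it stands upright in its hole, about 1.7 mm from where it first stood, and the gripper is open and clear of it.
- **Other parts:** the spare ring, small tool, blue look-alikes and bystanders look unmoved in the scene picture. I checked them by eye only.
- **Disagreement:** the tool first touched the ring about 2 mm lower than the nominal heights predict. That is within the slide's stated play.

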